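# Stand the fallen film guide post on its pad

## Task

The film guide post with the blue foot has been laid down on the bench. Pinch its shaft, raise it upright by letting it swivel between the fingers while its foot stays pressed down on the bench, then set it upright, foot down, in the middle of the round green pad and let go. Leave the post with the orange foot where it lies.

Things in the scene. Friction and masses are not known exactly. Their poses are not given: they have to be found in the camera images.
- blue_post_center (a point): Middle of the post to be moved: round steel shaft, 16 mm in diameter, on a square blue foot plate 50 x 50 x 12 mm centred on its end; 125 mm long overall, about 0.26 kg, mostly near the foot. The point is on the shaft's axis, 62.5 mm from the foot's underside and from the bare tip; z axis along the shaft, from foot to tip. It swivels between fingers that pinch it lightly (about 10 N).
- blue_post_foot (a point): Centre of the underside of the same post's blue foot plate; z axis from the foot to the tip. At the start the post lies on the bench on an edge of the foot plate and on its tip, the shaft sloping 8.6 degrees down to the tip, which points roughly towards the robot; 30 mm from the tip the shaft's axis is 12 mm above the bench.
- green_pad_top (a point): Centre of the top of a round green pad, 100 mm in diameter, 6 mm thick, fixed to the bench. A similar black pad lies nearby and is not to be used.
- orange_post_center (a point): Middle of a second post lying on the bench, the same in shape and size but with an orange foot: to be left alone. Its z axis runs from foot to tip.
There are look-alikes about, which are no part of the job. Of the things that look like the part that bears green_pad_top, the largest one is meant. Leave any pink or red look-alike of the part that bears blue_post_center alone.

How it is judged (in metres and radians):
On the way:
1. the blue-footed post is half raised (25 to 65 degrees from upright), pinched by the fingers, its foot still down on the bench or pad (underside centre below 35 mm) (angle between blue_post_center's own z axis and vertical between 0.44 and 1.13 rad and height (world z) of blue_post_foot below 0.035 m and contact force between the fingers and blue_post above 0.5 N), for 0.1 s.
At the end, for the whole second after the job is handed in: The blue-footed post stands still and upright (within 8 degrees), foot flat on the green pad (within 4 mm of its top) and within 20 mm of its centre, released; the orange-footed post is within 20 mm of where it lay (angle between blue_post_center's own z axis and vertical below 0.14 rad and horizontal distance between blue_post_foot and green_pad_top below 0.02 m and distance between blue_post_foot and green_pad_top below 0.022 m and z of blue_post_foot in the frame of green_pad_top below 0.004 m and linear speed of blue_post below 0.02 m/s and distance of orange_post_center from where it was at the start of the episode below 0.02 m); the robot touches nothing.
It fails at once if the orange-footed post is moved by more than 20 mm (distance of orange_post_center from where it was at the start of the episode above 0.02 m).
It also fails if it takes over 48 s, if anything falls off the work surface, if the arm or the gripper's body presses on something with over 40 N, if the wrist force passes 120 N, or if a joint passes its speed limit or range.

## Robot

A 7-joint arm with a two-finger parallel gripper is mounted at the origin on the work surface. World frame = base frame: x ahead of the robot, y to its left, z up, the work surface at z = 0. Lengths are in mm, angles in rad, forces in N, time in s.
With the tool pointing down it reaches from about 400 to 875 mm from the base axis. Payload 4.4 kg.
Tool frame: the origin (TCP) lies at the very end of the fingers, on their centre line; the grasp point (between the pads) lies 19 mm behind it; z points along the fingers, y is the line along which they close (so a half turn about z gives the same grasp; the last joint's range is limited). The gripper opens to 85 mm and grips with 20 to 120 N. Pads are 22 mm wide; open, the fingers measure 114 mm over their backs; the gripper's body (76 mm by 85 mm) begins 54 mm behind the grasp point. The pads swing forward as they close: fully open they stand 13 mm farther back than shut.
Start: joints at [-1.168, 0.628, 0.038, 1.517, -0.027, 0.996, -0.02], TCP at [293.66, 579.898, 231.313] pointing down, gripper open.
Joint ranges: [-3.06, 3.06], [-0.37, 2.12], [-1.25, 1.32], [0.18, 2.47], [-1.1, 4.24], [0.23, 1.98], [-2.94, 2.94]. Speed limits (rad/s): [2.57, 2.57, 3.14, 3.14, 3.14, 3.14, 3.14].

## Interface

Orientations are given as [roll, pitch, yaw] about the fixed x, y, z axes, in that order (R = Rz(yaw) Ry(pitch) Rx(roll)).
In Python, from cell import monitor, viewer, workorder gives the robot as it stands.
- The arm moves only by the tool arm_command, never from a script. Its argument "series" is one flat list of numbers, 5 for each row, row after row: the opening in per cent of the stroke, from 0 (shut) to 100 (fully open), then the shift along the tool's x, y, z in cm, then the turn about the tool's z in degrees. In form: [claw, x, y, z, roll, claw, x, y, z, roll, ...]. A call has exactly 5 rows; each row is the pose to reach, as a shift and turn from the pose commanded when the call began, along the tool's axes at that moment; what a row does not reach only later rows make up. A row lasts 1/12 s, in which the tool goes at most 41.7 mm and 7.16 degrees, less where a joint would pass 70% of its speed; a pose out of reach is approached as far as the arm can. A call with a gripper value outside its range is refused whole. The fingers move at their own pace and stop on an object; the grip force is fixed at half the most. Time passes only in rows, so rows that repeat a pose let the fingers close, or fill a call up. It gives the time, the measured TCP pose, the force, the opening and the grip force at its end, in the units of the state.
- monitor.read_state(): the state, without advancing time (a new reading comes with each control period).
- viewer.get_image(name): name is "scene" or "top" or "wrist"; returns (picture, depth): 420x560x3 uint8, red, green, blue; 420x560 float32, mm along the optical axis (not along the pixel's ray), 0 where there is no reading.
- viewer.camera_model(name): a dict with "mtx" (3x3 intrinsics, pixels), "dist_coeffs" ([k1, k2, p1, p2, k3] as OpenCV has them; the pictures are not rectified), "R" (3x3) and "t" (3): a world point X has camera coordinates R X + t. Camera axes: x right, y down, z forward; pixel columns grow to the right and rows downward; lengths in mm; the calibration is good to about 2 mm. A picture is of the moment at which its call begins: read the wrist's pose just before it. camera_model takes no time and is no camera call; for the wrist camera it gives the pose at the moment of the call.
- workorder.finish_job(): hands the job in; it is judged then, once.
The state is a dict: "clock": time; "qpos": joint angles; "qd": joint speeds; "tau": joint torques, N m; "eef_pos": TCP position; "tool_rot": TCP orientation; "force": force on the tool from outside, world axes, zero at the start; "torque": the same for the moment, N m; "width": finger opening in mm; "gripper_force": force on a finger pad.
Only numpy, scipy, OpenCV 4.12 (cv2) and the standard library are available. Lean on these libraries where they do the work, as an engineer would, in place of code of your own. Each camera call takes 0.05 s, during which the arm holds its last target. There are 200 camera calls.

## Working session

There is one attempt and no reset: what is moved stays moved. The work goes in short steps, Python scripts to look and compute and a tool call to move; the robot and the scene stay as the last step left them, time stands still between calls to the robot, and variables do not carry over. Pictures are saved under pics/ and viewed, at most 10 in all, crops included, and the job is handed in when it is done.

Besides the shell and the picture viewer there is one more tool, called after "Call:" by a JSON object that holds its "name" and its "arguments". arm_command: Moves the arm, as the interface text tells. Its arguments: {"type":"object","properties":{"series":{"type":"array","items":{"type":"number"}}},"required":["series"]}

```bash
ls; mkdir -p pics; python3 - <<'E'
from cell import monitor, viewer, workorder
import cv2
s=monitor.read_state();print({k:s[k] for k in('clock','eef_pos','tool_rot','width','force')})
for n in("scene","top"):
    p,d=viewer.get_image(n);cv2.imwrite(f"pics/{n}0.png",p[:,:,::-1])
    m=viewer.camera_model(n);print(n,m)
E
```

```text
pics
{'clock': 0.0, 'eef_pos': array([293.36569502, 579.32424696, 230.37917428]), 'tool_rot': array([-3.13966654e+00, -4.11727515e-06,  2.67276803e+00]), 'width': 85.22404003887593, 'force': array([-1.16065013, -0.31985027,  0.2790758 ])}
scene {'mtx': array([[428.48240758,   0.        , 282.0960727 ],
       [  0.        , 428.48240758, 212.18696222],
       [  0.        ,   0.        ,   1.        ]]), 'dist_coeffs': array([-0.11370769,  0.        ,  0.        ,  0.        ,  0.        ]), 'R': array([[ 0.77441484,  0.63252736, -0.01381256],
       [ 0.35177411, -0.44862437, -0.82157845],
       [-0.5258675 ,  0.63138364, -0.56992812]]), 't': array([-332.22416863, -128.35538734, 1021.37443185])}
top {'mtx': array([[441.12658044,   0.        , 270.6566644 ],
       [  0.        , 441.12658044, 207.46682741],
       [  0.        ,   0.        ,   1.        ]]), 'dist_coeffs': array([-0.06088634,  0.        ,  0.        ,  0.        ,  0.        ]), 'R': array([[ 0.00746333, -0.99995223,  0.00631095],
       [-0.98247875, -0.00850794, -0.18618037],
       [ 0.18622517, -0.00481085, -0.98249531]]), 't': array([-23.03435346, 443.47444531, 740.91079529])}
```

View pics/top0.png

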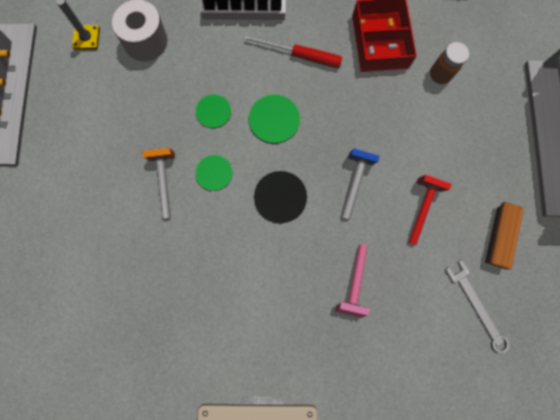

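View pics/scene0.png

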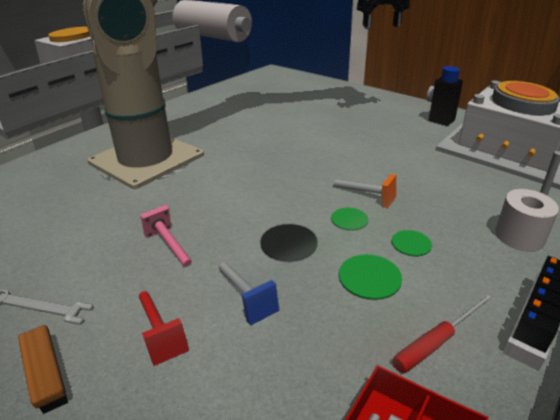

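The top view shows the blue foot at (364,156) with its tip at (346,217). The large green pad is at (274,119), and the orange post is at (158,153)–(166,217), well clear. The scene view confirms this layout.

```bash
cat > h.py <<'E'
from cell import monitor, viewer, workorder
import cv2, numpy as np
def cloud(n):
    p,d=viewer.get_image(n);m=viewer.camera_model(n)
    h,w=d.shape;v,u=np.mgrid[:h,:w]
    q=cv2.undistortPoints(np.stack([u,v],-1).reshape(-1,1,2).astype(np.float64),m['mtx'],m['dist_coeffs']).reshape(h,w,2)
    c=np.dstack([q,np.ones((h,w))])*d[...,None]
    W=(c-m['t'])@m['R']                    # world points from depth
    r=np.dstack([q,np.ones((h,w))])@m['R']; C=-m['R'].T@m['t']
    def plane(u,v,z):                      # ray onto height z
        rr=cv2.undistortPoints(np.array([[[u,v]]],float),m['mtx'],m['dist_coeffs']).ravel()
        rr=np.array([*rr,1])@m['R'];return C+rr*(z-C[2])/rr[2]
    return p,W,d,plane,cv2.cvtColor(p,cv2.COLOR_RGB2HSV)
def blue(hsv): return ((abs(hsv[...,0].astype(int)-112)<12)&(hsv[...,1]>140)&(hsv[...,2]>50))
def green(hsv): return ((abs(hsv[...,0].astype(int)-62)<14)&(hsv[...,1]>140)&(hsv[...,2]>50))
def big(mask):
    c=max(cv2.findContours(mask.astype(np.uint8),cv2.RETR_EXTERNAL,cv2.CHAIN_APPROX_NONE)[0],key=cv2.contourArea);return c
def state():
    s=monitor.read_state()
    print({k:np.round(s[k],2).tolist() for k in('clock','eef_pos','force','width','gripper_force')},'rot',np.round(np.degrees(s['tool_rot']),1));return s
E
python3 - <<'E'
from h import *
p,W,d,plane,hsv=cloud("top")
(c,ax,a)=cv2.fitEllipse(big(green(hsv)));print('pad',c,ax,plane(*c,6))
print('bench z',np.median(W[250:300,200:300,2]), 'pad z',np.median(W[115:123,270:278,2]))
print('y/x sd',W[250:300,200:300,2].std())
b=blue(hsv);Wb=W[b];print('blue n',b.sum(),np.percentile(Wb,[2,50,98],axis=0).round(1))
roi=np.zeros(b.shape,bool);roi[160:225,335:372]=1
s=roi&~b&(W[...,2]>7)&(W[...,2]<40);P=W[s];print('shaft n',s.sum())
l=cv2.fitLine(P[:,:2].astype(np.float32),cv2.DIST_HUBER,0,.01,.01).ravel();print('line',l,np.degrees(np.arctan2(l[1],l[0])))
t=(P[:,:2]-l[2:])@l[:2];print('ext',t.min(),t.max())
for k in np.linspace(t.min(),t.max(),8)[:-1]:
    q=P[(t>=k)&(t<k+15)];print(q.mean(0).round(1),q[:,2].max().round(1))
# top edge row of grey via brightness in image
g=p.astype(int).sum(2);print([ (v,[u for u in range(335,375) if g[v,u]>330]) for v in (175,190,205,214,217,219)])
E
```

```text
pad (273.85430908203125, 118.5204086303711) (46.91461181640625, 49.208614349365234) [625.67988381 -24.51688216   6.        ]
bench z 0.7464967143203347 pad z 6.479939330884427
y/x sd 51.14005743756331
blue n 188 [[ 530.2 -210.2   41.9]
 [ 539.8 -187.5   50.6]
 [ 549.5 -165.2   53.7]]
shaft n 555
line [ 9.5411927e-01 -2.9942679e-01  4.8365921e+02 -1.7215218e+02] -17.423178
ext -55.71763879980371 60.933547732969785
[ 437.2 -158.4   15.2] 19.4
[ 453.4 -163.    18.2] 22.9
[ 469.5 -168.    20.5] 25.9
[ 485.3 -172.2   23. ] 27.7
[ 501.6 -177.4   25.4] 30.4
[ 517.3 -181.9   28.2] 33.3
[ 532.1 -188.9   30.4] 38.3
[(175, [335, 336, 337, 338, 339, 340, 341, 342, 343, 344, 345, 346, 347, 348, 349, 350, 355, 356, 357, 358, 359, 360, 361, 362, 367, 368, 369, 370, 371, 372, 373, 374]), (190, [335, 336, 337, 338, 339, 340, 341, 342, 343, 344, 345, 346, 351, 352, 353, 354, 355, 356, 357, 358, 359, 360, 361, 362, 363, 364, 365, 366, 367, 368, 369, 370, 371, 372, 373, 374]), (205, [335, 336, 337, 338, 339, 340, 341, 342, 346, 347, 348, 349, 350, 351, 352, 353, 354, 355, 356, 357, 358, 359, 360, 361, 362, 363, 364, 365, 366, 367, 368, 369, 370, 371, 372, 373, 374]), (214, [335, 336, 337, 338, 339, 340, 344, 345, 346, 347, 348, 349, 350, 351, 352, 353, 354, 355, 356, 357, 358, 359, 360, 361, 362, 363, 364, 365, 366, 367, 368, 369, 370, 371, 372, 373, 374]), (217, [335, 336, 337, 338, 339, 344, 345, 346, 347, 348, 349, 350, 351, 352, 353, 354, 355, 356, 357, 358, 359, 360, 361, 362, 363, 364, 365, 366, 367, 368, 369, 370, 371, 372, 373, 374]), (219, [335, 336, 337, 338, 339, 349, 350, 351, 352, 353, 354, 355, 356, 357, 358, 359, 360, 361, 362, 363, 364, 365, 366, 367, 368, 369, 370, 371, 372, 373, 374])]
```

Call:
{"name": "arm_command", "arguments": {"series": [100,-2.5,-3,0,0,100,-5,-6,0,-2,100,-7.5,-9,0,-5,100,-10,-12,0,-8,100,-12.5,-15,0,-10.5]}}

```text
clock: 0.57
eef_pos: [337.3, 387.6, 231.1]
tool_rot: [-3.141, -0.0, 2.859]
force: [1.9, 0.2, -0.6]
width: 85.2
gripper_force: 0.0
```

```bash
cat > to.py <<'E'
from h import *
import sys
from scipy.spatial.transform import Rotation as Ro
s=state();R=Ro.from_euler('xyz',s['tool_rot']).as_matrix()
t=np.array([float(a) for a in sys.argv[1:4]]);print('shift cm',((t-s['eef_pos'])@R/10).round(2),'q',np.round(s['qpos'],2))
E
python3 to.py 466.5 -166.8 100
```

```text
{'clock': 0.57, 'eef_pos': [337.34, 387.65, 231.09], 'force': [1.85, 0.24, -0.57], 'width': 85.23, 'gripper_force': 0.0} rot [-180.    -0.   163.8]
shift cm [-27.86 -49.64  13.13] q [-0.9   0.43 -0.01  1.89  0.01  0.81  0.37]
```

Call:
{"name": "arm_command", "arguments": {"series": [100,-2,-3.5,0,0,100,-4,-7,0,0,100,-6,-10.5,0,0,100,-8,-14,0,0,100,-10,-17.5,0,0]}}

```text
clock: 0.98
eef_pos: [384.0, 191.6, 231.4]
tool_rot: [3.142, 0.0, 2.856]
force: [0.5, 0.6, -0.2]
width: 85.4
gripper_force: 0.0
```

Call:
{"name": "arm_command", "arguments": {"series": [100,-2,-3.5,0,0,100,-4,-7,1,0,100,-6,-10.5,3,0,100,-8,-14,5,0,100,-10,-17.5,7,0]}}

```text
clock: 1.4
eef_pos: [428.9, 4.4, 165.3]
tool_rot: [3.141, 0.001, 2.856]
force: [1.2, 0.8, 0.2]
width: 85.5
gripper_force: 0.0
```

```bash
python3 to.py 466.5 -166.8 100
```

```text
{'clock': 1.4, 'eef_pos': [428.94, 4.44, 165.3], 'force': [1.23, 0.76, 0.18], 'width': 85.52, 'gripper_force': 0.0} rot [1.800e+02 1.000e-01 1.637e+02]
shift cm [ -8.42 -15.38   6.53] q [-0.1   0.43  0.04  2.18 -0.03  0.53  1.24]
```

Call:
{"name": "arm_command", "arguments": {"series": [100,-2,-4,1,0,100,-4,-8,3,0,100,-6.5,-12,5,0,100,-8.2,-15,6.3,0,100,-8.2,-15,6.3,0]}}

```text
clock: 1.82
eef_pos: [465.0, -167.1, 100.9]
tool_rot: [-3.139, 0.0, 2.849]
force: [-0.2, 0.0, -0.1]
width: 85.5
gripper_force: 0.0
```

Call:
{"name": "arm_command", "arguments": {"series": [100,0,0,0,0,100,0,0,0,0,100,0,0,0,0,100,0,0,0,0,100,0,0,0,0]}}

```text
clock: 2.23
eef_pos: [465.3, -159.2, 103.3]
tool_rot: [3.141, 0.001, 2.859]
force: [0.3, 1.1, 0.4]
width: 85.4
gripper_force: 0.0
```

```bash
python3 to.py 466.5 -166.8 4; python3 - <<'E'
from h import *
p,W,d,pl,hsv=cloud("wrist");cv2.imwrite("pics/w1.png",p[:,:,::-1])
p,W,d,plane,hsv=cloud("scene")
# shaft axis in the scene view for an independent check
b=blue(hsv);print(np.percentile(W[b],[2,50,98],axis=0).round(1))
cv2.imwrite("pics/s1.png",p[:,:,::-1])
E
```

```text
{'clock': 2.23, 'eef_pos': [465.32, -159.22, 103.31], 'force': [0.28, 1.09, 0.35], 'width': 85.35, 'gripper_force': 0.0} rot [180.    0.  163.8]
shift cm [-0.32 -0.7   9.93] q [ 0.27  0.61  0.    2.07 -0.01  0.46  1.57]
[[-529.4 -210.9 -256.3]
 [-520.3 1245.2   22.6]
 [ 839.5 1761.7  184. ]]
```

View pics/w1.png

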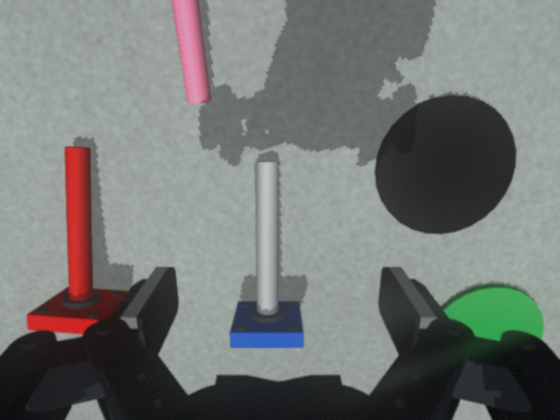

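The wrist view shows the blue post at column 267, with its tip at (267,160) and foot at (266,325). It lies parallel to the tool x axis and left of centre. I'll measure it from this view.

```bash
python3 - <<'E'
from h import *
s=state()
p,W,d,plane,hsv=cloud("wrist")
def run(v):
    m=(W[v,:,2]>6)&(W[v,:,2]<40); u=np.where(m[240:300])[0]+240
    return u.min(),u.max()
C=[]
for v in range(170,295,15):
    a,b=run(v);c=(a+b)/2;z=9+ (v-165)*.12
    w=plane(c,v,z);C.append(w);print(v,a,b,w.round(1),W[v,int(c)].round(1))
C=np.array(C);l=np.polyfit(C[:,0],C[:,1],1);print('angle',np.degrees(np.arctan(l[0])),'y at 466',np.polyval(l,466))
print('tip',plane(267,160,9),'foot top edge',plane(267,303,47))
print('bench',np.median(W[200:240,330:370,2]))
E
```

```text
{'clock': 2.33, 'eef_pos': [465.33, -159.72, 103.24], 'force': [-0.48, -1.15, -0.52], 'width': 85.29, 'gripper_force': 0.0} rot [180.    0.  163.8]
170 256 278 [ 436.9 -159.7    9.6] [ 435.6 -159.1   16. ]
185 256 279 [ 446.7 -162.3   11.4] [ 445.  -161.9   18.1]
200 257 279 [ 456.6 -164.8   13.2] [ 455.3 -164.3   17.8]
215 257 279 [ 466.6 -167.8   15. ] [ 464.6 -167.    20.9]
230 257 279 [ 476.7 -170.8   16.8] [ 475.1 -170.2   21.1]
245 257 279 [ 486.9 -173.8   18.6] [ 485.  -173.1   23.1]
260 257 279 [ 497.3 -176.9   20.4] [ 495.2 -176.1   24.9]
275 258 279 [ 507.9 -179.7   22.2] [ 505.2 -179.1   27.2]
290 258 279 [ 518.6 -182.9   24. ] [ 515.5 -182.1   29.3]
angle -15.942220205131598 y at 466 -167.7810423585913
tip [ 430.31946534 -157.75889698    9.        ] foot top edge [ 514.40322133 -181.99900584   47.        ]
bench -0.6276462277273092
```

Call:
{"name": "arm_command", "arguments": {"series": [50,-0.3,-0.7,1,0,45,-0.3,-0.7,3,0,40,-0.3,-0.7,5,0,40,-0.3,-0.7,6.5,0,40,-0.3,-0.7,7.5,0]}}

```text
clock: 2.8
eef_pos: [465.1, -168.6, 25.8]
tool_rot: [-3.141, -0.002, 2.856]
force: [-0.6, 0.7, -0.6]
width: 34.3
gripper_force: 0.0
```

Call:
{"name": "arm_command", "arguments": {"series": [40,0,0,0.5,0,40,0,0,1,0,40,0,0,1.5,0,40,0,0,1.9,0,40,0,0,1.9,0]}}

```text
clock: 3.22
eef_pos: [465.9, -168.4, 8.4]
tool_rot: [3.142, -0.0, 2.856]
force: [-0.4, 0.2, -0.3]
width: 34.2
gripper_force: 0.0
```

```bash
python3 to.py 466.5 -167.4 4; python3 - <<'E'
from h import *
p,W,d,pl,hsv=cloud("wrist");cv2.imwrite("pics/w2.png",p[:,:,::-1])
E
python3 to.py 466.5 -167.4 4
```

```text
{'clock': 3.22, 'eef_pos': [465.93, -168.41, 8.42], 'force': [-0.39, 0.17, -0.28], 'width': 34.17, 'gripper_force': 0.0} rot [180.   -0.  163.6]
shift cm [-0.03  0.11  0.44] q [ 0.29  0.79 -0.    2.09  0.    0.25  1.57]
{'clock': 3.27, 'eef_pos': [466.04, -168.45, 8.75], 'force': [0.11, -1.0, 0.06], 'width': 34.12, 'gripper_force': 0.0} rot [-180.     0.   163.6]
shift cm [-0.01  0.11  0.47] q [ 0.29  0.79 -0.    2.09  0.    0.25  1.57]
```

View pics/w2.png

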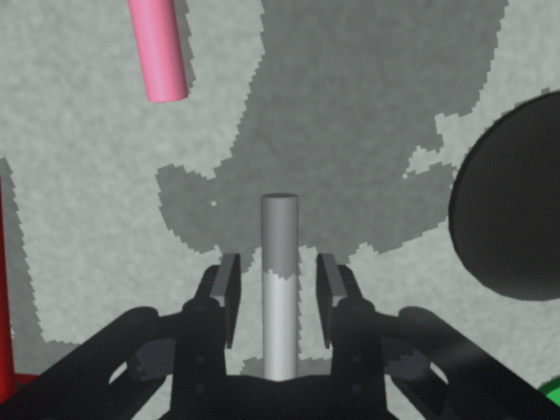

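The shaft sits centred between the fingers at (279,290), with nothing in the way. I'll go 4 mm lower and close gently.

Call:
{"name": "arm_command", "arguments": {"series": [40,0,0.1,0.2,0,30,0,0.1,0.4,0,18,0,0.1,0.4,0,18,0,0.1,0.4,0,18,0,0.1,0.4,0]}}

```text
clock: 3.68
eef_pos: [466.3, -167.4, 4.8]
tool_rot: [3.142, 0.0, 2.856]
force: [-0.3, -0.1, -0.5]
width: 15.5
gripper_force: 8.2
```

Call:
{"name": "arm_command", "arguments": {"series": [18,0,0,0,0,17,0,0,0,0,17,0,0,0,0,17,0,0,0,0,17,0,0,0,0]}}

```text
clock: 4.1
eef_pos: [466.3, -167.5, 4.8]
tool_rot: [3.142, 0.0, 2.856]
force: [-0.1, -0.0, -0.3]
width: 15.0
gripper_force: 21.8
```

Call:
{"name": "arm_command", "arguments": {"series": [18,0,0,0,0,18,-0.1,0,-0.5,0,18,-0.3,0,-1.1,0,18,-0.7,0,-2.1,0,18,-1.2,0,-3.2,0]}}

```text
clock: 4.52
eef_pos: [477.2, -170.7, 37.2]
tool_rot: [-3.142, -0.002, 2.856]
force: [-0.3, 0.3, -2.1]
width: 15.4
gripper_force: 10.9
```

Call:
{"name": "arm_command", "arguments": {"series": [18,-0.5,0,-0.7,0,18,-1,0,-1.3,0,18,-1.5,0,-1.8,0,18,-1.5,0,-1.8,0,18,-1.5,0,-1.8,0]}}

```text
clock: 4.93
eef_pos: [492.6, -175.3, 55.0]
tool_rot: [-3.142, 0.001, 2.856]
force: [-0.5, 0.3, 0.1]
width: 15.5
gripper_force: 11.0
```

```bash
python3 - <<'E'
from h import *
state()
p,W,d,pl,hsv=cloud("scene");cv2.imwrite("pics/s2.png",cv2.resize(p[150:400,100:450,::-1],None,fx=2,fy=2))
E
```

```text
{'clock': 4.93, 'eef_pos': [492.63, -175.29, 55.0], 'force': [-0.48, 0.31, 0.07], 'width': 15.47, 'gripper_force': 11.04} rot [-1.800e+02  1.000e-01  1.636e+02]
```

View pics/s2.png

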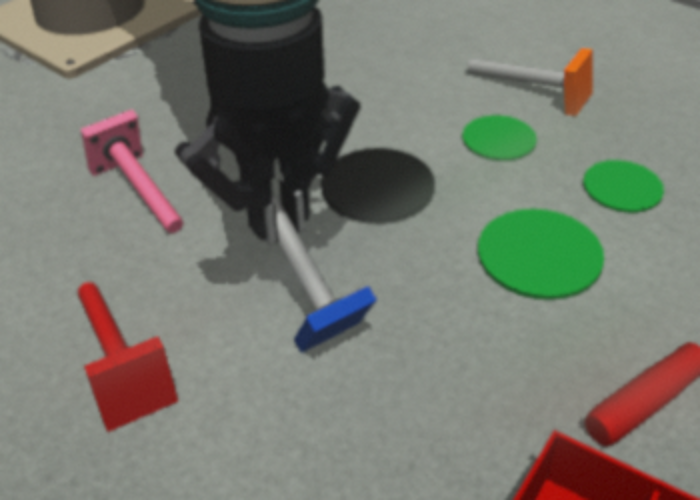

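The crop shows the shaft, from (275,215) to the foot at (335,320), swivelling with the foot edge still on the bench. I'll continue along the arc.

Call:
{"name": "arm_command", "arguments": {"series": [18,-0.6,0,-0.5,0,18,-1.2,0,-1,0,18,-1.9,0,-1.45,0,18,-2.6,0,-1.8,0,18,-3.3,0,-2.05,0]}}

```text
clock: 5.4
eef_pos: [524.6, -184.6, 75.9]
tool_rot: [3.142, 0.0, 2.856]
force: [-1.6, 0.8, 1.6]
width: 15.8
gripper_force: 10.8
```

Call:
{"name": "arm_command", "arguments": {"series": [18,-0.8,0,-0.25,0,18,-1.6,0,-0.45,0,18,-2.4,0,-0.55,0,18,-3.1,0,-0.6,0,18,-3.1,0,-0.6,0]}}

```text
clock: 5.82
eef_pos: [555.9, -193.8, 81.5]
tool_rot: [3.142, 0.003, 2.856]
force: [-0.4, -0.9, 3.5]
width: 15.4
gripper_force: 11.7
```

```bash
python3 - <<'E'
from h import *
state()
p,W,d,pl,hsv=cloud("scene");cv2.imwrite("pics/s3.png",cv2.resize(p[150:400,100:450,::-1],None,fx=2,fy=2))
E
```

```text
{'clock': 5.82, 'eef_pos': [555.9, -193.76, 81.53], 'force': [-0.4, -0.88, 3.5], 'width': 15.45, 'gripper_force': 11.73} rot [180.    0.2 163.6]
```

View pics/s3.png

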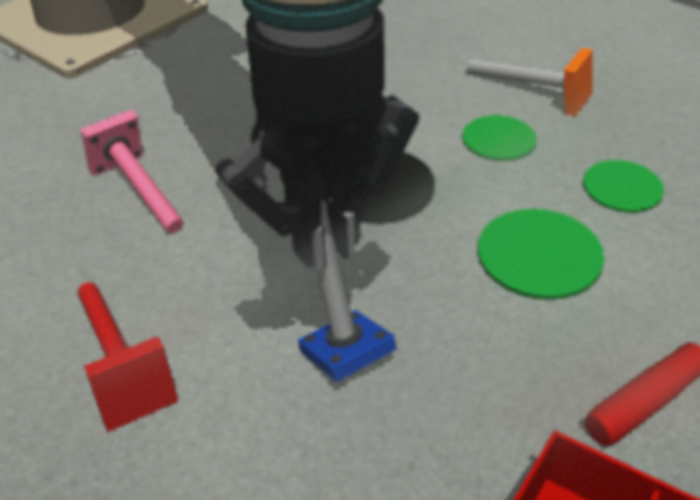

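The crop shows the post at about 75° with its foot at (347,345), still on the bench. Next come the last 15°.

Call:
{"name": "arm_command", "arguments": {"series": [18,-0.6,0,0,0,18,-1.2,0,0.1,0,18,-1.8,0,0.2,0,18,-2.4,0,0.35,0,18,-2.4,0,0.4,0]}}

```text
clock: 6.28
eef_pos: [578.5, -200.4, 77.8]
tool_rot: [-3.142, 0.003, 2.856]
force: [0.3, -0.8, 10.0]
width: 15.3
gripper_force: 15.1
```

```bash
python3 - <<'E'
from h import *
state()
p,W,d,pl,hsv=cloud("scene");cv2.imwrite("pics/s4.png",cv2.resize(p[150:400,100:450,::-1],None,fx=2,fy=2))
p,W,d,pl,hsv=cloud("top");b=blue(hsv);print(b.sum(),np.percentile(W[b],[5,50,95],axis=0).round(1))
E
```

```text
{'clock': 6.28, 'eef_pos': [578.52, -200.45, 77.83], 'force': [0.25, -0.78, 10.02], 'width': 15.26, 'gripper_force': 15.11} rot [-180.     0.2  163.6]
411 [[ 551.5 -220.2   10.8]
 [ 569.4 -192.6   14.5]
 [ 597.4 -175.    18.4]]
```

View pics/s4.png

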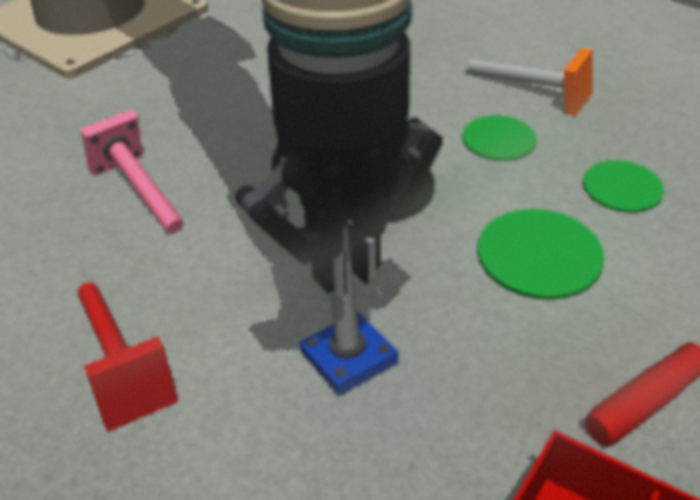

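The post is upright, with its foot flat at (350,352). I'll grip more firmly, lift, and carry it to the pad.

Call:
{"name": "arm_command", "arguments": {"series": [15,0,0,0,0,14,0,0,0,0,14,0,0,-0.5,0,14,0,0,-1.5,0,14,0,0,-3,0]}}

```text
clock: 6.8
eef_pos: [574.8, -199.2, 106.1]
tool_rot: [3.141, -0.005, 2.856]
force: [1.4, -0.1, -2.2]
width: 13.9
gripper_force: 58.4
```

Call:
{"name": "arm_command", "arguments": {"series": [14,0,1,0,0,14,0.1,3,0,0,14,0.2,5,0,0,14,0.3,7,0,0,14,0.3,9,0,0]}}

```text
clock: 7.22
eef_pos: [598.6, -110.5, 106.7]
tool_rot: [3.141, -0.001, 2.856]
force: [0.2, -0.0, -3.4]
width: 14.2
gripper_force: 58.6
```

Call:
{"name": "arm_command", "arguments": {"series": [14,0,2,0,0,14,0.1,4,0,0,14,0.1,6,0,0,14,0.1,8,0,0,14,0.1,9,0,0]}}

```text
clock: 7.63
eef_pos: [623.7, -21.0, 106.7]
tool_rot: [3.139, -0.001, 2.86]
force: [0.4, 1.4, -3.0]
width: 14.3
gripper_force: 58.6
```

Call:
{"name": "arm_command", "arguments": {"series": [14,0,0,0,0,14,0,0,0,0,14,0,0,0,0,14,0,0,0,0,14,0,0,0,0]}}

```text
clock: 8.05
eef_pos: [623.1, -27.9, 107.2]
tool_rot: [-3.141, -0.0, 2.854]
force: [0.1, 0.6, -1.3]
width: 14.2
gripper_force: 58.6
```

```bash
python3 - <<'E'
from h import *
state()
p,W,d,pl,hsv=cloud("top");b=blue(hsv)
c=big(b);r=cv2.minAreaRect(c);print(r);cv2.imwrite("pics/t5.png",cv2.resize(p[60:200,200:380,::-1],None,fx=4,fy=4))
print('z',np.percentile(W[b],[5,50,95],axis=0).round(1), 'centre@z38',pl(*r[0],38))
p,W,d,pl,hsv=cloud("scene");cv2.imwrite("pics/s5.png",cv2.resize(p[130:330,250:480,::-1],None,fx=3,fy=3))
E
python3 to.py 625.7 -24.5 80
```

```text
{'clock': 8.05, 'eef_pos': [623.1, -27.89, 107.21], 'force': [0.05, 0.57, -1.33], 'width': 14.18, 'gripper_force': 58.64} rot [-179.9   -0.   163.5]
{'clock': 8.1, 'eef_pos': [623.22, -27.55, 107.27], 'force': [0.32, -0.35, -1.73], 'width': 14.28, 'gripper_force': 58.64} rot [-180.     0.   163.5]
shift cm [-0.15  0.36  2.73] q [-0.02  0.74  0.03  1.7  -0.03  0.7   1.31]Traceback (most recent call last):
  File "<stdin>", line 4, in <module>
  File "h.py", line 17, in big
    c=max(cv2.findContours(mask.astype(np.uint8),cv2.RETR_EXTERNAL,cv2.CHAIN_APPROX_NONE)[0],key=cv2.contourArea);return c
ValueError: max() iterable argument is empty
```

```bash
python3 - <<'E'
from h import *
p,W,d,pl,hsv=cloud("scene");cv2.imwrite("pics/s5.png",cv2.resize(p[130:330,250:480,::-1],None,fx=3,fy=3))
b=blue(hsv);b[:, :200]=0;b[:150]=0;c=big(b)
m=np.zeros(b.shape,np.uint8);cv2.drawContours(m,[c],-1,1,-1);m&=b
P=W[m>0];print(len(P),np.percentile(P,[2,50,98],axis=0).round(1))
print('outline',[ (q.tolist()) for q in cv2.approxPolyDP(c,3,True)[:,0]])
T=[pl(*map(float,q),40).round(1).tolist() for q in cv2.approxPolyDP(c,3,True)[:,0]];print(T)
E
```

```text
600 [[597.2 -56.7  35.9]
 [632.5 -39.8  44.7]
 [651.8  -6.5  48.3]]
outline [[347, 254], [347, 260], [367, 274], [390, 262], [391, 257], [385, 258], [385, 253], [376, 247], [377, 256], [372, 260], [360, 255], [363, 247], [354, 251], [353, 256]]
[[592.1, -39.7, 40.0], [599.7, -51.6, 40.0], [639.6, -60.0, 40.0], [653.9, -15.3, 40.0], [649.6, -3.9, 40.0], [643.4, -11.7, 40.0], [637.7, -1.1, 40.0], [619.3, 3.2, 40.0], [631.3, -15.1, 40.0], [629.8, -28.1, 40.0], [609.3, -29.3, 40.0], [603.0, -9.5, 40.0], [596.9, -26.7, 40.0], [602.0, -38.0, 40.0]]
```

View pics/s5.png

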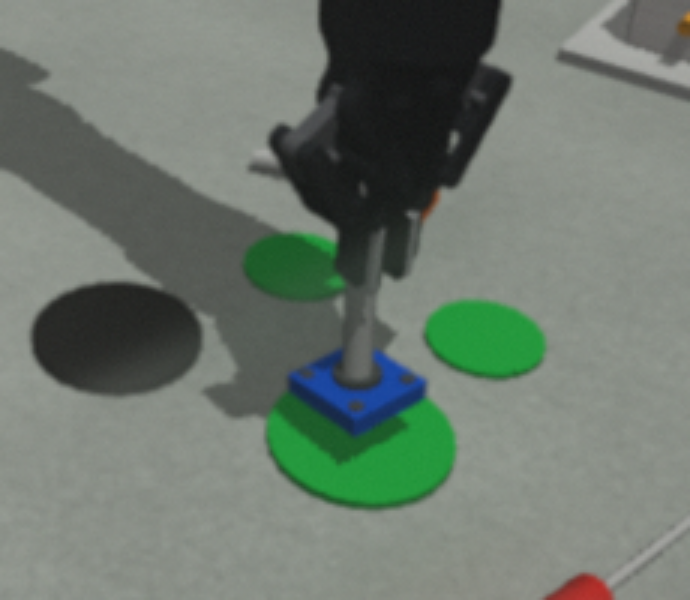

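The crop shows the foot at (357,385) held just above the large green pad, nearly upright. I'll centre it, lower it and loosen the grip at contact.

Call:
{"name": "arm_command", "arguments": {"series": [14,-0.1,0.2,0.3,0,14,-0.15,0.35,0.8,0,14,-0.15,0.35,1.3,0,14,-0.15,0.35,1.8,0,14,-0.15,0.35,2.1,0]}}

```text
clock: 8.57
eef_pos: [625.3, -23.0, 85.1]
tool_rot: [-3.141, -0.001, 2.856]
force: [-0.1, -0.1, -3.2]
width: 14.5
gripper_force: 58.6
```

Call:
{"name": "arm_command", "arguments": {"series": [14,0,0,0.1,0,16,0,0,0.2,0,18,0,0,0.4,0,18,0,0,0.5,0,18,0,0,0.5,0]}}

```text
clock: 8.98
eef_pos: [627.9, -23.6, 83.1]
tool_rot: [3.141, 0.004, 2.856]
force: [0.1, -1.6, 6.3]
width: 15.5
gripper_force: 15.2
```

```bash
python3 to.py 625.7 -24.5 83; python3 - <<'E'
from h import *
p,W,d,pl,hsv=cloud("scene");cv2.imwrite("pics/s6.png",cv2.resize(p[130:330,250:480,::-1],None,fx=3,fy=3))
E
```

```text
{'clock': 8.98, 'eef_pos': [627.91, -23.63, 83.11], 'force': [0.1, -1.62, 6.26], 'width': 15.55, 'gripper_force': 15.24} rot [180.    0.3 163.6]
shift cm [ 0.19 -0.15  0.01] q [-0.03  0.78  0.03  1.71 -0.03  0.65  1.31]
```

View pics/s6.png

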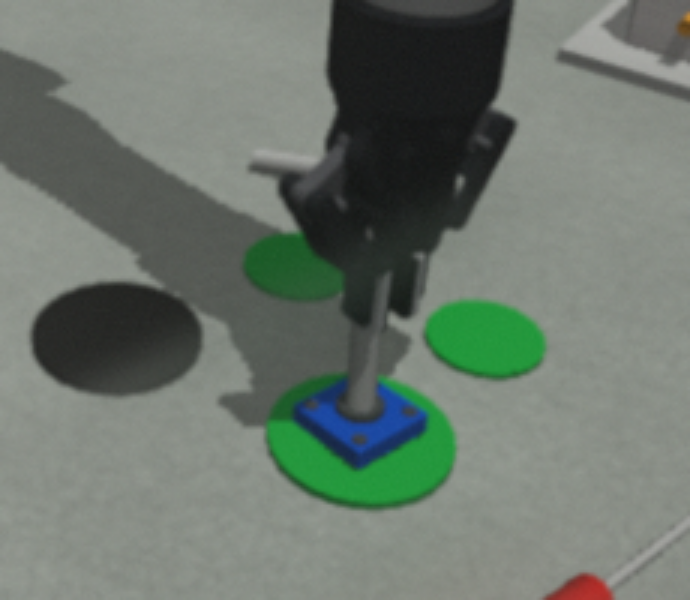

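```bash
python3 - <<'E'
from h import *
p,W,d,pl,hsv=cloud("scene")
L,R,N=[pl(*q,18) for q in((348.3,266.7),(392.3,269),(369.7,281.7))]
print(L,R,N,'centre',(L+R)/2,np.linalg.norm(L-N),np.linalg.norm(R-N))
e=pl(370.3,276.7,6);print('pad',e)
g=green(hsv)|blue(hsv)
P=W[green(hsv)];P=P[(abs(P[:,0]-626)<70)&(abs(P[:,1]+24)<60)];print(np.percentile(P,[1,99],axis=0))
E
```

```text
[597.64335286 -41.50876513  18.        ] [655.10080221  -3.65884803  18.        ] [641.2722602  -50.29091604  18.        ] centre [626.37207753 -22.58380658  18.        ] 44.50401926383122 48.63926747746743
pad [631.11851756 -28.19777856   6.        ]
[[582.92633309 -73.8589843    4.27958072]
 [675.72161693  20.51403101   9.40684288]]
```

The foot stands on the pad at (362,415) in the crop, about 5–7 mm from its centre, which is well inside the tolerance. I'll release and retreat.

Call:
{"name": "arm_command", "arguments": {"series": [19,0,0,0,0,22,0,0,0,0,30,0,0,0,0,40,0,0,0,0,50,0,0,0,0]}}

```text
clock: 9.5
eef_pos: [625.8, -23.0, 81.0]
tool_rot: [-3.142, -0.0, 2.856]
force: [-0.1, -0.1, 0.2]
width: 42.4
gripper_force: 0.0
```

Call:
{"name": "arm_command", "arguments": {"series": [50,0,0,-1,0,50,0,0,-2.5,0,50,0,0,-5,0,50,0,0,-8,0,50,0,0,-11,0]}}

```text
clock: 9.92
eef_pos: [625.4, -23.1, 192.6]
tool_rot: [-3.141, -0.001, 2.856]
force: [0.6, 0.2, -0.1]
width: 42.6
gripper_force: 0.0
```

Call:
{"name": "arm_command", "arguments": {"series": [50,2,0,-1,0,50,5,0,-2,0,50,8,0,-2,0,50,11,0,-2,0,50,14,0,-2,0]}}

```text
clock: 10.33
eef_pos: [490.3, 16.6, 212.2]
tool_rot: [3.141, 0.001, 2.856]
force: [0.4, -0.1, 0.8]
width: 42.6
gripper_force: 0.0
```

```bash
python3 - <<'E'
from h import *
state()
p,W,d,pl,hsv=cloud("scene")
cv2.imwrite("pics/s7.png",cv2.resize(p[130:330,250:480,::-1],None,fx=3,fy=3))
p,W,d,pl,hsv=cloud("top");b=blue(hsv);P=W[b];print(b.sum(),np.percentile(P,[2,50,98],axis=0).round(1) if b.any() else '')
E
```

```text
{'clock': 10.33, 'eef_pos': [490.32, 16.62, 212.17], 'force': [0.41, -0.09, 0.76], 'width': 42.63, 'gripper_force': 0.0} rot [1.800e+02 1.000e-01 1.636e+02]
0
```

View pics/s7.png

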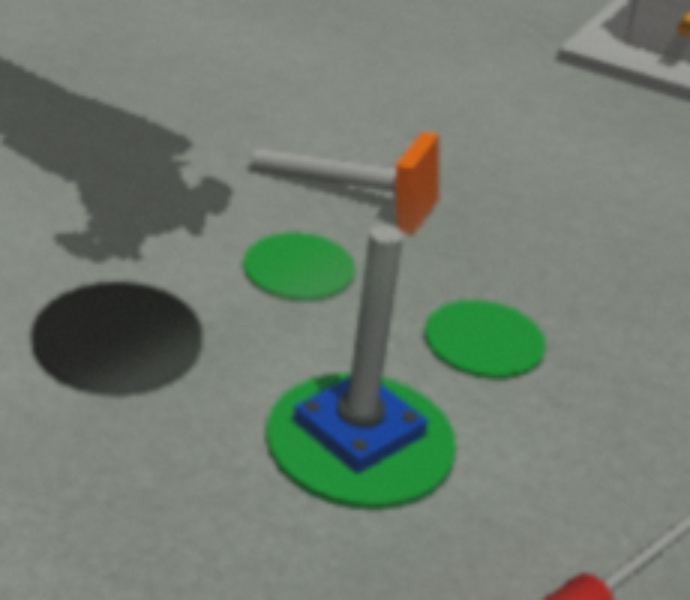

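The post stands upright and released on the large green pad, with its foot at (362,415). The orange post is undisturbed and the arm is clear.

```bash
python3 -c "
from cell import workorder;print(workorder.finish_job())"
```

```text
the job is handed in; nothing more can be done
None
```

The blue-footed post was swivelled upright with its foot on the bench, then stood on the large green pad about 5–7 mm from the centre by my camera measurements and released; the orange-footed post still lies where it was, and the job is handed in (no verdict was returned).

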